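# Put the rolling-pin barrel on the drying rack

## Task

Pull the green-fronted drying rack out of its little cabinet to its stop, first moving aside whatever stands in its way so that the rack bumps into nothing, and then lower (do not drop) the hollow carved wooden rolling-pin barrel over the rack's upright spindle until it sits fully down on the seat. Leave the rack pulled out, keep the two tubs upright on the counter, and leave the bottle, crock, mug and spice jar undisturbed where they stand.

Things in the scene. Friction and masses are not known exactly. Their poses are not given: they have to be found in the camera images.
- cabinet: light wooden cabinet, open at the front, fixed: 220 deep (its x) x 200 wide (its y) x 150 high; origin at the centre of its underside; its open front faces its own -x, at x = -110; the flat empty roof is at z = 150
- rack: pull-out rack sliding along the cabinet's -x, 160 travel, drags with about 3 N, may start slightly open. Origin on the spindle's axis at counter height, axes as the cabinet's; shut it lies at x = -46 in the cabinet's frame, fully out at x = -206. Steel tray floor 150 wide (y), from its x = -60 to +90, top at z = 20, rims to z = 32. Green front panel: see lip; spindle: see spindle_top
- lip (a point): middle of the top edge of the rack's green front panel: 160 wide (y), 12 thick, from z = 10 to 185; in the rack's frame its outer face is at x = -72, inner face at x = -60. Its top stands 35 above the cabinet's roof, a lip to hook from behind (over the roof) or pinch from above
- seat (a point): centre of the top of the white seat disc (44 diameter) at the spindle's foot, where the barrel's lower end must come to rest
- spindle_top (a point): tip of the steel spindle, z = 104, 80 above the seat; the spindle is 20 in diameter, its last 14 tapering to 8
- barrel: hollow rolling-pin barrel of brown wood with dark carved diamonds, standing on end: 56 outer diameter, 150 tall, straight 26 bore right through, about 0.2 kg; origin at the centre of its lower end, z along its axis. Either end up is the same
- flour_tub: white tub with light wooden lid, 100 diameter (too wide to grip), 75 tall, about 0.45 kg, loose; origin at the centre of its underside
- sugar_tub: blue tub with white lid, 92 diameter (too wide to grip), 75 tall, about 0.45 kg, loose; origin at the centre of its underside
- oil_bottle: green oil bottle, 64 diameter, 210 tall, loose; origin at the centre of its underside
- crock: blue crock with kitchen tools, 88 diameter, 150 tall (tools to 230), loose; origin at the centre of its underside
- mug: white mug, 80 diameter, 90 tall, handle towards its +y, loose; origin at the centre of its underside
- spice_jar: amber jar, 52 diameter, 100 tall, loose; origin at the centre of its underside
There are look-alikes about, which are no part of the job. Leave any orange or yellow look-alike of the flour_tub alone. Several things look just like the barrel: the one meant starts nearest to the robot's base.

How it is judged:
On the way:
1. the rack is pulled out to its stop (at least 150 of 160 mm), before the barrel goes on (x of rack in the frame of cabinet below -0.196 m), for 0.2 s.
At the end, for the whole second after the job is handed in: barrel on the spindle, at rest, lower end within 6 mm of the seat in height and 8 mm sideways, upright within 0.08 rad; rack out at least 150 of 160 mm; both tubs upright on the counter; bottle, crock, mug and spice jar within 40 mm of their starts (z of barrel in the frame of seat between -0.006 and 0.006 m and horizontal distance between barrel and seat below 0.008 m and angle between barrel's own z axis and vertical below 0.08 rad and x of rack in the frame of cabinet below -0.196 m and linear speed of barrel below 0.02 m/s and height (world z) of each of flour_tub, sugar_tub below 0.01 m and angle between each of flour_tub, sugar_tub's own z axis and vertical below 0.1 rad and distance of each of oil_bottle, crock, mug, spice_jar from where it was at the start of the episode below 0.04 m); the robot touches nothing.
It fails at once if the rack pushes against a tub or against the barrel standing on the counter (over 2 N) (contact force between rack and flour_tub above 2 N or contact force between rack and sugar_tub above 2 N or (contact force between rack and barrel above 2 N and height (world z) of barrel below 0.012 m and angle between barrel's own z axis and vertical below 0.3 rad)).
It fails at once if a tub is tipped over (0.5 rad) (angle between any of flour_tub, sugar_tub's own z axis and vertical above 0.5 rad).
It fails at once if bottle, crock, mug or spice jar is shifted by more than 40 mm or tipped (0.5 rad) (distance of any of oil_bottle, crock, mug, spice_jar from where it was at the start of the episode above 0.04 m or angle between any of oil_bottle, crock, mug, spice_jar's own z axis and vertical above 0.5 rad).
It fails at once if the barrel is dropped down the spindle (faster than 0.5 m/s while threaded on it) (horizontal distance between barrel and seat below 0.015 m and z of barrel in the frame of seat below 0.075 m and linear speed of barrel above 0.5 m/s).
It also fails if it takes over 61 s, if anything falls off the work surface, if the arm or the gripper's body presses on something with over 40 N, if the wrist force passes 120 N, or if a joint passes its speed limit or range.

## Robot

A 6-joint arm with a two-finger parallel gripper is mounted at the origin on the work surface. World frame = base frame: x ahead of the robot, y to its left, z up, the work surface at z = 0. Lengths are in m, angles in rad, forces in N, time in s.
With the tool pointing down it reaches from about 0.325 to 0.9 m from the base axis. Payload 6.1 kg.
Tool frame: the origin (TCP) lies midway between the tips of the shut fingers; the grasp point (between the pads) lies 19 mm behind it; z points along the fingers, y is the line along which they close (so a half turn about z gives the same grasp; the last joint's range is limited). The gripper opens to 85 mm and grips with 20 to 120 N. Pads are 22 mm wide; open, the fingers measure 114 mm over their backs; the gripper's body (76 mm by 85 mm) begins 54 mm behind the grasp point. The pads swing forward as they close: fully open they stand 13 mm farther back than shut.
Start: joints at [-0.126, 0.22, 1.526, -0, 1.395, -0.126], TCP at [0.625, -0, 0.231] pointing down, gripper open.
Joint ranges: [-2.98, 2.98], [-0.91, 2.08], [0.09, 2.57], [-1.24, 4.39], [0.2, 2.65], [-2.68, 2.68]. Speed limits (rad/s): [2.57, 2.57, 3.01, 3.14, 3.14, 3.14].

## Interface

Orientations are given as [roll, pitch, yaw] about the fixed x, y, z axes, in that order (R = Rz(yaw) Ry(pitch) Rx(roll)).
In Python, from plant import movep, move_l, set_joints, gripper_to, hold, inverse_kinematics, observe, get_image, get_calibration, Unreachable, job_done gives the robot as it stands. Calls block until the motion is done:
- movep(position, orientation): joint-space move of the TCP to a pose.
- move_l(position, feed=0.15, rotation=None, max_force=None): straight line of the TCP; rotation=None keeps the orientation; feed is the mean speed in m/s. With max_force (N) it stops when the force on the tool has changed by that much, and returns True; else False.
- set_joints(angles): joint-space move.
- gripper_to(opening, f_grip=None): finger opening in m; f_grip is the grip in N (None keeps the last); returns when the fingers have stopped.
- hold(seconds).
- inverse_kinematics(position, orientation): joint angles nearest the present ones, or None.
- observe(): the state.
- get_image(name): name is "scene" or "side" or "wrist"; returns (picture, depth): 400x640x3 uint8, red, green, blue; 400x640 float32, m along the optical axis (not along the pixel's ray), 0 where there is no reading.
- get_calibration(name): a dict with "intrinsics" (3x3 intrinsics, pixels), "world_from_camera" (4x4, takes a point from camera to world coordinates). Camera axes: x right, y down, z forward; pixel columns grow to the right and rows downward; lengths in m; the calibration is good to about 2 mm. A picture is of the moment at which its call begins: read the wrist's pose just before it. get_calibration takes no time and is no camera call; for the wrist camera it gives the pose at the moment of the call.
A pose or a line that the arm cannot do raises Unreachable and nothing moves.
- job_done(): hands the job in; it is judged then, once.
The state is a dict: "time_s": time; "q": joint angles; "joint_velocities": joint speeds; "joint_torque": joint torques, N m; "eef_pos": TCP position; "tcp_rot": TCP orientation; "ft_force": force on the tool from outside, world axes, zero at the start; "torque": the same for the moment, N m; "opening": finger opening in m; "grasp_force": force on a finger pad.
Only numpy, scipy, OpenCV 4.12 (cv2) and the standard library are available. Lean on these libraries where they do the work, as an engineer would, in place of code of your own. Each camera call takes 0.05 s, during which the arm holds its last target. There are 200 camera calls.

## Working session

There is one attempt and no reset: what is moved stays moved. The work goes in short steps, each a Python script; the robot and the scene stay as the last script left them, time stands still between calls to the robot, and variables do not carry over. Pictures are saved under pics/ and viewed, at most 10 in all, crops included, and the job is handed in when it is done.

```bash
ls; mkdir -p pics; cat > h.py <<'E'
import numpy as np, cv2
from plant import *
def snap(n):
    c=get_calibration(n); im,d=get_image(n); return im,d,np.array(c["intrinsics"]),np.array(c["world_from_camera"])
def cloud(d,K,T):
    v,u=np.mgrid[:d.shape[0],:d.shape[1]]
    P=np.stack([(u-K[0,2])/K[0,0]*d,(v-K[1,2])/K[1,1]*d,d],-1)@T[:3,:3].T+T[:3,3]
    P[d<=0]=np.nan; return P
E
python3 - <<'E'
from h import *
for n in("scene","side"):
    im,d,K,T=snap(n); cv2.imwrite(f"pics/{n}0.png",im[...,::-1]); np.savez(f"{n}0.npz",im=im,d=d,K=K,T=T)
    print(n,T.round(3).tolist(),K[0,0], (d>0).mean())
print(observe()["time_s"])
E
```

```text
pics
scene [[0.965, 0.204, -0.165, 0.664], [0.262, -0.771, 0.58, -0.616], [-0.009, -0.603, -0.798, 0.948], [0.0, 0.0, 0.0, 1.0]] 380.96642293220583 0.996015625
side [[0.959, 0.214, -0.187, 0.656], [0.284, -0.727, 0.625, -0.591], [-0.002, -0.653, -0.758, 0.849], [0.0, 0.0, 0.0, 1.0]] 386.6407140678893 0.99610546875
0.1
```

View pics/scene0.png

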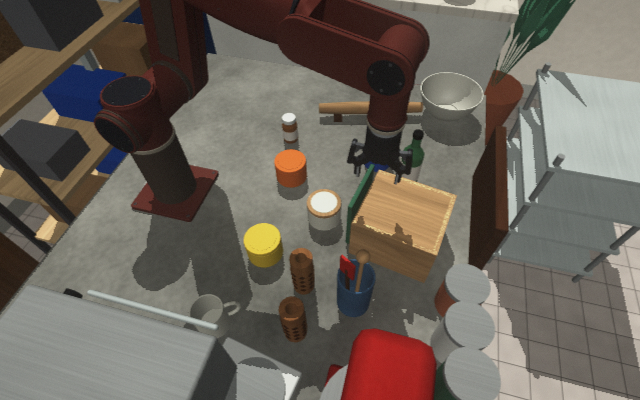

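View pics/side0.png

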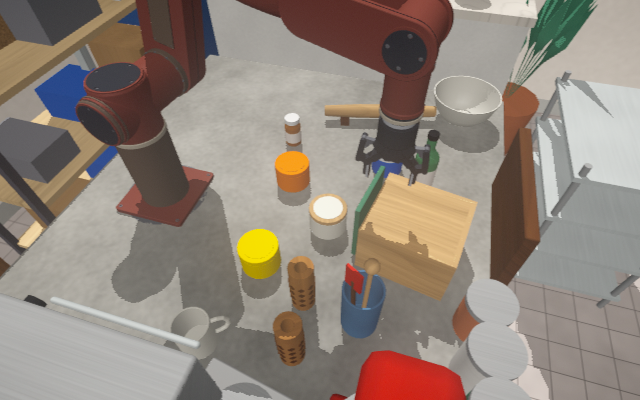

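The scene picture shows the flour tub at (324,210) in front of the green panel (360,205). The two barrels are at (302,270) and (292,318), the crock at (355,285), and the sugar tub is hidden under the gripper at about (375,165). Next I'll measure these with depth and colour.

```bash
cat > m.py <<'E'
from h import *
import sys
def circ(p):
    A=np.c_[2*p,np.ones(len(p))]; s=np.linalg.lstsq(A,(p**2).sum(1),rcond=None)[0]; return s[:2],np.sqrt(s[2]+s[0]**2+s[1]**2)
E
python3 - <<'E'
from m import *
for n in("scene","side"):
    z=np.load(n+"0.npz"); im,d,K,T=[z[k] for k in("im","d","K","T")]; P=cloud(d,K,T)
    hsv=cv2.cvtColor(im,cv2.COLOR_RGB2HSV); print(n)
    Z=P[...,2]; X=P[...,0];Y=P[...,1]
    # connected components above the counter within work area
    print("counter z",np.nanmedian(Z[230:240,180:230]))
    m=((Z>.02)&(Z<.30)&(X>.2)&(X<1.1)&(Y>-.5)&(Y<.5)).astype(np.uint8)
    k,l,s,c=cv2.connectedComponentsWithStats(m)
    for i in range(1,k):
        if s[i,4]<60: continue
        q=l==i; p=P[q]; zt=np.percentile(p[:,2],98); top=p[p[:,2]>zt-.006]
        lo,hi=top[:,:2].min(0),top[:,:2].max(0)
        print(s[i].tolist(),"ztop %.3f"%zt,"topbox",lo.round(3),hi.round(3),"mid",((lo+hi)/2).round(3),"hsv",np.median(hsv[q],0))
    # roof
    r=(abs(Z-.15)<.006)&(X>.5)&(hsv[...,0]<30)&(hsv[...,1]>50)
    k,l,s,c=cv2.connectedComponentsWithStats(r.astype(np.uint8)); i=1+s[1:,4].argmax()
    p=P[l==i]; print("roof",s[i],p[:,2].mean(),cv2.minAreaRect(p[:,:2].astype(np.float32)))
    g=(hsv[...,0]>60)&(hsv[...,0]<90)&(hsv[...,1]>80)&(Z>.172)&(Z<.195)&(X<.85)
    p=P[g];print("lip",len(p), cv2.minAreaRect(p[:,:2].astype(np.float32)) if len(p) else 0)
E
```

```text
scene
counter z 0.0003234344777562903
[319, 102, 50, 13, 545] ztop 0.060 topbox [0.349 0.45 ] [0.521 0.5  ] mid [0.435 0.475] hsv [ 16. 119. 116.]
[436, 105, 27, 12, 116] ztop 0.102 topbox [0.753 0.488] [0.841 0.5  ] mid [0.797 0.494] hsv [27. 26. 96.]
[282, 113, 16, 27, 366] ztop 0.102 topbox [0.259 0.288] [0.304 0.338] mid [0.282 0.313] hsv [ 20.  29. 119.]
[432, 126, 77, 274, 11190] ztop 0.222 topbox [ 0.909 -0.061] [0.94  0.298] mid [0.924 0.118] hsv [ 36.  13. 130.]
[337, 129, 120, 186, 10831] ztop 0.227 topbox [ 0.587 -0.244] [0.698 0.013] mid [ 0.643 -0.116] hsv [ 16. 118. 111.]
[275, 149, 32, 35, 921] ztop 0.079 topbox [0.291 0.101] [0.388 0.198] mid [0.339 0.15 ] hsv [ 12. 188. 224.]
[347, 156, 16, 21, 147] ztop 0.299 topbox [ 0.551 -0.014] [0.586 0.011] mid [ 0.568 -0.002] hsv [20. 24. 37.]
[307, 189, 35, 39, 1089] ztop 0.079 topbox [ 0.436 -0.031] [0.533 0.067] mid [0.485 0.018] hsv [ 26.  30. 193.]
[244, 223, 39, 41, 1269] ztop 0.079 topbox [ 0.306 -0.191] [ 0.405 -0.091] mid [ 0.356 -0.141] hsv [ 25. 170. 229.]
[290, 248, 25, 44, 887] ztop 0.153 topbox [ 0.463 -0.237] [ 
[... 1642 characters left out ...]
51 topbox [ 0.465 -0.237] [ 0.52  -0.181] mid [ 0.492 -0.209] hsv [ 15. 138. 125.]
[61, 307, 233, 93, 9315] ztop 0.241 topbox [ 0.2 -0.5] [ 0.411 -0.451] mid [ 0.306 -0.476] hsv [ 23.   4. 176.]
[273, 311, 33, 53, 1341] ztop 0.152 topbox [ 0.481 -0.36 ] [ 0.536 -0.305] mid [ 0.508 -0.332] hsv [ 14. 143. 119.]
[330, 393, 26, 7, 118] ztop 0.181 topbox [ 0.643 -0.431] [ 0.656 -0.418] mid [ 0.65  -0.425] hsv [  2. 194. 135.]
roof [ 359  173  119   97 6744] 0.1496252922918449 ((0.7114729285240173, -0.0027084052562713623), (0.20449763536453247, 0.21995338797569275), 79.9632339477539)
lip 109 ((0.5874886512756348, 0.01968848705291748), (0.15196819603443146, 0.009374711662530899), 79.09647369384766)
```

```bash
cat >> h.py <<'E'
C=np.array([.710,-.003]); A=np.radians(-10.1)
ex=np.array([np.cos(A),np.sin(A)]); ey=np.array([-ex[1],ex[0]])
def w(x,y,z): return list(C+x*ex+y*ey)+[z]
def cab(p): p=np.asarray(p)[...,:2]-C; return np.stack([p@ex,p@ey],-1)
E
python3 - <<'E'
from h import *
o=observe(); print(o["tcp_rot"])
for psi in (80,-100):
    r=[np.pi,0,np.radians(psi)]
    print(psi,inverse_kinematics(w(-.224,-.125,.22),r),inverse_kinematics(w(-.224,-.125,.022),r))
for psi in (80,-100):
    q=inverse_kinematics(w(-.224,-.125,.22),[np.pi,0,np.radians(psi)])
    if q is not None and abs(q[5])<2.2: movep(w(-.224,-.125,.22),[np.pi,0,np.radians(psi)]); break
for n in("scene","side"):
    im,d,K,T=snap(n); cv2.imwrite(f"pics/{n}1.png",im[...,::-1]); np.savez(f"{n}1.npz",im=im,d=d,K=K,T=T)
print(observe()["time_s"],psi)
E
```

```text
[-3.13979287e+00 -2.16400660e-04  1.57078915e+00]
80 [-0.3495681  -0.13619762  1.91616706  0.          1.36162321 -0.17503517] [-3.49568095e-01  1.35399689e-01  2.06059150e+00 -4.44089210e-16
  9.45601464e-01 -1.75035170e-01]
-100 None None
0.95 80
```

View pics/scene1.png

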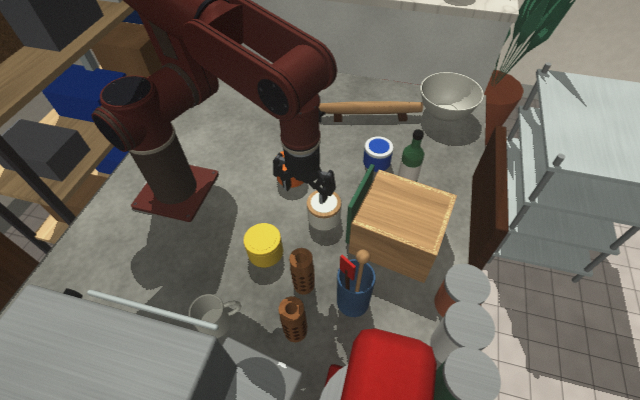

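The sugar tub is now visible at (378,150), with the bottle at (412,155) and the green panel at (360,205). I'll measure the sugar tub and the lip.

```bash
python3 - <<'E'
from h import *
for n in("scene","side"):
    z=np.load(n+"1.npz"); im,d,K,T=[z[k] for k in("im","d","K","T")]; P=cloud(d,K,T)
    hsv=cv2.cvtColor(im,cv2.COLOR_RGB2HSV); Z=P[...,2]; X=P[...,0];Y=P[...,1]
    m=(abs(Z-.077)<.006)&(X>.5)&(X<.8)&(Y>.1)&(Y<.35)
    k,l,s,c=cv2.connectedComponentsWithStats(m.astype(np.uint8))
    for i in range(1,k):
        if s[i,4]>40:
            p=P[l==i][:,:2]; lo,hi=p.min(0),p.max(0); print(n,"sug?",s[i].tolist(),lo.round(3),hi.round(3),cab((lo+hi)/2).round(3))
    g=(hsv[...,0]>50)&(hsv[...,0]<95)&(hsv[...,1]>60)&(Z>.11)&(X<.8)
    k,l,s,c=cv2.connectedComponentsWithStats(g.astype(np.uint8))
    for i in range(1,k):
        if s[i,4]>80:
            p=P[l==i]; pc=cab(p); print("green",s[i].tolist(),"z",np.percentile(p[:,2],[2,98]).round(3),"cabx",np.percentile(pc[:,0],[2,50,98]).round(3),"caby",pc[:,1].min().round(3),pc[:,1].max().round(3))
            t=p[p[:,2]>.181]; 
            if len(t): tc=cab(t); print("  top",len(t),tc.min(0).round(3),tc.max(0).round(3),"slope",np.polyfit(tc[:,1],tc[:,0],1).round(3))
    r=(abs(Z-.15)<.004)&(X>.5)&(X<.86)&(abs(Y)<.15)&(hsv[...,1]>40)
    k,l,s,c=cv2.connectedComponentsWithStats(r.astype(np.uint8)); i=1+s[1:,4].argmax()
    p=P[l==i];print("roof",cv2.minAreaRect(p[:,:2].astype(np.float32)))
for nm,p in dict(flour=(.486,.019),A=(.4915,-.209),B=(.5075,-.332),orange=(.341,.15),yel=(.357,-.14),crock=(.63,-.24)).items(): print(nm,cab(p).round(3))
E
```

```text
scene sug? [365, 136, 29, 22, 458] [0.552 0.235] [0.643 0.329] [-0.161  0.261]
scene sug? [400, 163, 21, 12, 60] [0.674 0.191] [0.736 0.224] [-0.042  0.206]
green [402, 139, 22, 27, 393] z [0.112 0.189] cabx [-0.071 -0.042 -0.016] caby 0.189 0.228
  top 25 [-0.054  0.208] [-0.034  0.217] slope [-0.062 -0.03 ]
green [347, 164, 28, 61, 288] z [0.118 0.188] cabx [-0.13  -0.124 -0.119] caby -0.082 0.079
  top 216 [-0.131 -0.082] [-0.118  0.079] slope [ 0.001 -0.124]
roof ((0.7087225914001465, -0.00309811532497406), (0.20468278229236603, 0.21988040208816528), 79.82970428466797)
side sug? [374, 140, 31, 22, 519] [0.555 0.237] [0.644 0.327] [-0.159  0.261]
side sug? [413, 169, 23, 11, 69] [0.678 0.192] [0.739 0.215] [-0.038  0.203]
green [416, 141, 23, 29, 458] z [0.112 0.188] cabx [-0.067 -0.04  -0.015] caby 0.188 0.229
  top 23 [-0.05   0.209] [-0.033  0.216] slope [ 0.56  -0.159]
green [356, 166, 29, 46, 223] z [0.182 0.187] cabx [-0.128 -0.123 -0.118] caby -0.079 0.078
  top 223 [-0.128 -0.079] [-0.117  0.078] slope [ 0.002 -0.123]
roof ((0.7114414572715759, -0.0027137696743011475), (0.20399612188339233, 0.21989916265010834), 79.61209869384766)
flour [-0.224 -0.018]
A [-0.179 -0.241]
B [-0.142 -0.359]
orange [-0.39   0.086]
yel [-0.324 -0.197]
crock [-0.037 -0.247]
```

```bash
python3 - <<'E'
from h import *
gripper_to(.06,30)
move_l(w(-.224,-.125,.022),feed=.2)
print(move_l(w(-.224,-.075,.022),feed=.08,max_force=15))
print(move_l(w(-.236,.106,.022),feed=.08,max_force=15), observe()["ft_force"])
move_l(w(-.235,.07,.022),feed=.15); move_l(w(-.235,.04,.26),feed=.3)
for n in("scene",):
    im,d,K,T=snap(n); P=cloud(d,K,T); Z,X,Y=P[...,2],P[...,0],P[...,1]
    m=(abs(Z-.077)<.006)&(X>.25)&(X<.8)&(Y>-.2)&(Y<.35)
    k,l,s,c=cv2.connectedComponentsWithStats(m.astype(np.uint8))
    for i in range(1,k):
        if s[i,4]>100:
            p=P[l==i][:,:2]; lo,hi=p.min(0),p.max(0); print(s[i].tolist(),(hi-lo).round(3),cab((lo+hi)/2).round(3))
    cv2.imwrite("pics/scene2.png",im[...,::-1])
print(observe()["time_s"])
E
```

```text
False
False [-0.11683968 -1.76753664 -0.05943076]
[365, 136, 29, 22, 458] [0.09  0.093] [-0.161  0.26 ]
[275, 149, 31, 24, 583] [0.099 0.101] [-0.392  0.087]
[329, 150, 32, 24, 599] [0.099 0.1  ] [-0.235  0.154]
[244, 223, 37, 33, 937] [0.099 0.1  ] [-0.325 -0.198]
[350, 237, 81, 34, 199] [0.215 0.039] [-0.001 -0.1  ]
7.05
```

View pics/scene2.png

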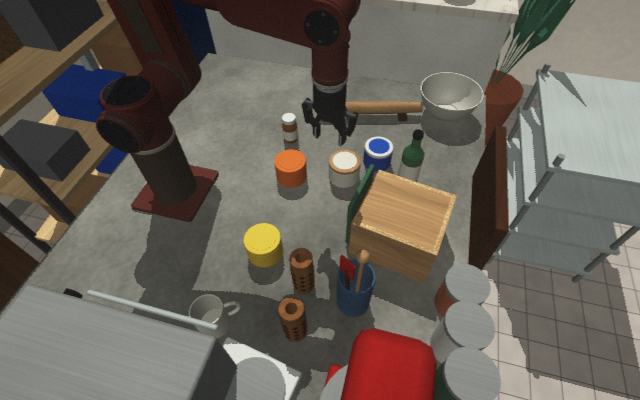

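The flour tub is at cabinet (-0.235, 0.154), so its edge clears the panel's path (±0.08) by about 24 mm. Next I'll pinch the lip and pull.

```bash
python3 - <<'E'
from h import *
r=[np.pi,0,np.radians(79.9)]
movep(w(-.124,0,.24),r)
print(move_l(w(-.124,0,.164),feed=.12,max_force=15))
gripper_to(0,40); o=observe(); print(o["opening"],o["grasp_force"])
print(move_l(w(-.262,0,.164),feed=.08,max_force=25), observe()["ft_force"].round(1) if hasattr(observe()["ft_force"],'round') else observe()["ft_force"])
print(move_l(w(-.290,0,.164),feed=.03,max_force=14)); o=observe(); print(cab(o["eef_pos"]),o["ft_force"],o["opening"])
hold(.2); gripper_to(.06,40); move_l(w(-.27,0,.26),feed=.25)
movep([.4915,-.209,.30],[np.pi,0,np.radians(170)]) if inverse_kinematics([.4915,-.209,.30],[np.pi,0,np.radians(170)]) is not None else print("no170")
print(observe()["time_s"])
for n in("scene","side"):
    im,d,K,T=snap(n); cv2.imwrite(f"pics/{n}3.png",im[...,::-1]); np.savez(f"{n}3.npz",im=im,d=d,K=K,T=T)
im,d,K,T=snap("wrist"); cv2.imwrite("pics/wrist3.png",im[...,::-1]); np.savez("wrist3.npz",im=im,d=d,K=K,T=T)
print(observe()["time_s"],observe()["q"])
E
python3 -c "
import cv2,numpy as np
a,b=[cv2.imread(f'pics/{n}3.png') for n in('scene','wrist')]
cv2.imwrite('pics/c3.png',np.vstack([cv2.resize(a[100:350,220:480],(520,500))[:300],cv2.resize(b,(520,300),interpolation=cv2.INTER_AREA)]))"
```

```text
False
0.01120412738955022 41.73715889453888
False [0.2 0.7 7.1]
True
[-2.72602289e-01  1.92623775e-04] [ 2.97192447 -0.35483975  1.12693875] 0.011390782399325226
14.3083
14.4583 [-5.49056220e-01 -3.60467163e-02  1.67329729e+00  7.32665637e-05
  1.50453702e+00 -1.94569426e+00]
```

View pics/c3.png

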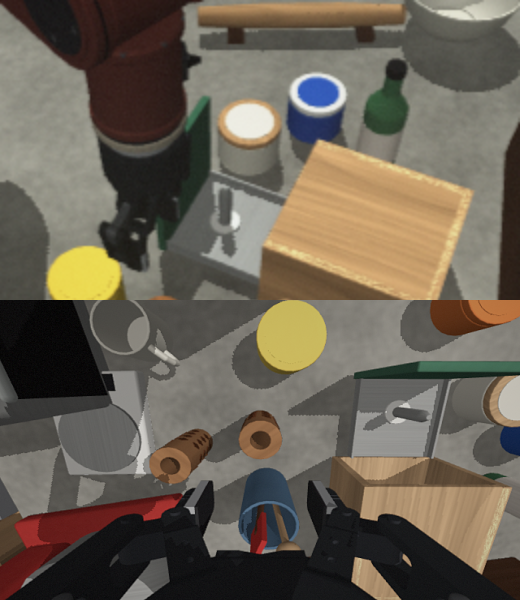

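The rack is out: the pinch stopped at cabinet x −0.2726 and full travel should be −0.272. In the wrist view (lower half) the barrel is at about (260,437) and the spindle at (405,412). Next I'll measure the spindle and the barrel top.

```bash
python3 - <<'E'
from m import *
for n in("scene","side","wrist"):
    z=np.load(n+"3.npz"); im,d,K,T=[z[k] for k in("im","d","K","T")]; P=cloud(d,K,T); Z=P[...,2]; c=cab(P)
    print(n)
    e=w(-.206,0,0)
    m=(Z>.035)&(Z<.115)&(abs(c[...,0]+.206)<.03)&(abs(c[...,1])<.03)
    p=P[m]; print(" spindle n",len(p),"z",p[:,2].min().round(3),p[:,2].max().round(3))
    tip=p[p[:,2]>.100]; tc=cab(tip); print("  tip",len(tip),(tc.min(0)+tc.max(0))/2, tip.mean(0).round(4))
    s=p[(p[:,2]<.086)&(p[:,2]>.04)]; q,R=circ(s[:,:2]); print("  shaft circle",q.round(4),cab(q).round(4),"r",R.round(4))
    m=(abs(Z-.024)<.003)&(abs(c[...,0]+.206)<.035)&(abs(c[...,1])<.035); s=c[m]; print("  seat",len(s),(s.min(0)+s.max(0))/2,s.max(0)-s.min(0))
    m=(abs(Z-.151)<.004)&(np.hypot(P[...,0]-.492,P[...,1]+.209)<.045); t=P[m][:,:2]; 
    if len(t): print(" barrel top",len(t),((t.min(0)+t.max(0))/2).round(4),(t.max(0)-t.min(0)).round(4),cv2.minEnclosingCircle(t.astype(np.float32)))
    r=(Z>.181)&(Z<.192)&(abs(c[...,0]+.272)<.02)&(abs(c[...,1])<.1); t=c[r]
    if len(t): print(" lip",len(t),t.min(0).round(4),t.max(0).round(4),P[r][:,2].mean())
E
```

```text
scene
 spindle n 104 z 0.036 0.106
  tip 12 [-0.20637437 -0.00226799] [0.5074 0.0305 0.1033]
  shaft circle [0.5075 0.0293] [-0.205  -0.0037] r 0.0065
  seat 186 [-2.05917486e-01  1.83899455e-04] [0.0693681 0.0694659]
 barrel top 305 [ 0.4905 -0.2099] [0.0542 0.0547] ((0.4898081421852112, -0.20953461527824402), 0.028308531269431114)
 lip 78 [-0.2785  0.0066] [-0.2658  0.0793] 0.1849805201057122
side
 spindle n 145 z 0.036 0.105
  tip 13 [-0.20371784 -0.00035659] [0.5089 0.0324 0.1023]
  shaft circle [0.509  0.0331] [-2.042e-01  2.000e-04] r 0.0091
  seat 161 [-0.20607641 -0.00095973] [0.06878307 0.06678914]
 barrel top 385 [ 0.4923 -0.2089] [0.0543 0.0545] ((0.49219128489494324, -0.20873482525348663), 0.028185324743390083)
 lip 74 [-0.2752  0.0199] [-0.2633  0.079 ] 0.18473918716893592
wrist
 spindle n 634 z 0.035 0.106
  tip 77 [-0.20668528 -0.00033673] [0.506  0.0322 0.103 ]
  shaft circle [0.5064 0.0335] [-0.2068  0.0003] r 0.0095
  seat 711 [-2.0612441e-01  1.9486244e-04] [0.06970714 0.06960752]
 barrel top 1711 [ 0.4901 -0.2085] [0.0547 0.0549] ((0.49039748311042786, -0.20835183560848236), 0.027910662814974785)
 lip 2023 [-0.2787 -0.0802] [-0.2666  0.0269] 0.18472424086625772
```

```bash
python3 - <<'E'
from h import *
gripper_to(.083,40)
b=[.4908,-.2088]
print(move_l(b+[.10],feed=.15,max_force=15))
gripper_to(.03,40); o=observe(); print(o["opening"],o["grasp_force"],o["eef_pos"])
move_l(b+[.235],feed=.12)
t=[.5072,.0326]
move_l(t+[.235],feed=.12); hold(.3)
for n in("scene","side","wrist"):
    im,d,K,T=snap(n); cv2.imwrite(f"pics/{n}4.png",im[...,::-1]); np.savez(f"{n}4.npz",im=im,d=d,K=K,T=T)
    P=cloud(d,K,T); Z=P[...,2]
    m=(abs(Z-.286)<.005)&(np.hypot(P[...,0]-t[0],P[...,1]-t[1])<.035); p=P[m][:,:2]
    hsv=cv2.cvtColor(im,cv2.COLOR_RGB2HSV)
    br=(Z>.12)&(Z<.20)&(np.hypot(P[...,0]-t[0],P[...,1]-t[1])<.04)&(hsv[...,1]>70); q=P[br]
    print(n,len(p),(p.min(0)+p.max(0))/2 if len(p) else 0,len(q))
    if len(q)>30:
        from m import circ
        for lo in(.13,.16,.19):
            s=q[abs(q[:,2]-lo)<.015]; 
            if len(s)>15: print("   z",lo,*circ(s[:,:2]))
print(observe()["time_s"],observe()["eef_pos"])
a=cv2.imread("pics/scene4.png")[100:300,250:470]; s=cv2.imread("pics/side4.png")[100:300,250:470]
cv2.imwrite("pics/c4.png",cv2.resize(np.hstack([a,s]),(792,360)))
E
```

```text
False
0.054349589730489804 42.70643139781896 [ 0.49143432 -0.20908977  0.10086315]
scene 114 [0.51268402 0.03045756] 308
   z 0.13 [0.50638266 0.03130312] 0.026317545823143773
   z 0.16 [0.50630938 0.03193789] 0.027332249695143543
   z 0.19 [0.50622312 0.03242648] 0.02769918003768186
side 146 [0.51420034 0.03029844] 411
   z 0.13 [0.50828592 0.03194178] 0.026720804856619432
   z 0.16 [0.50871066 0.03209613] 0.0271652755104946
   z 0.19 [0.50850689 0.03278019] 0.02785885981447119
wrist 9147 [0.50204766 0.03458214] 982
   z 0.13 [0.50629301 0.03294882] 0.02757815373846054
   z 0.16 [0.505992   0.03278838] 0.02772843218168686
   z 0.19 [0.50609594 0.0326939 ] 0.027822495275325092
20.5667 [0.50721373 0.03254899 0.23502613]
```

View pics/c4.png

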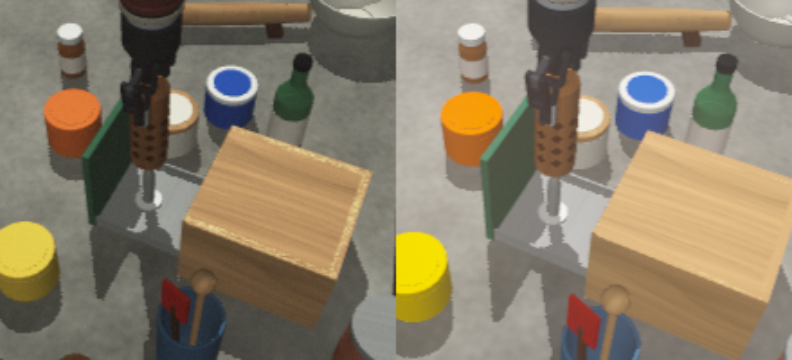

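The held barrel and the spindle agree to about 1 mm in all three cameras, so I'll lower it now.

```bash
python3 - <<'E'
from h import *
t=[.5073,.0326]
print(move_l(t+[.200],feed=.06,max_force=12),observe()["eef_pos"][2])
s=move_l(t+[.130],feed=.06,max_force=15);print(s,observe()["eef_pos"],observe()["ft_force"])
if not s:
    print(move_l(t+[.119],feed=.02,max_force=8)); o=observe(); print(o["eef_pos"],o["ft_force"],o["time_s"])
E
```

```text
False 0.2000346044722666
False [0.50769541 0.03259863 0.13050028] [ 0.33935935 -0.7601386  -0.44907626]
True
[0.50794198 0.03255067 0.12483914] [-0.25489174 -0.269494    4.25462861] 23.0
```

```bash
python3 - <<'E'
from h import *
from m import circ
gripper_to(.075,40); p=list(observe()["eef_pos"]); move_l(p[:2]+[.27],feed=.15)
movep([.45,-.12,.32],[np.pi,0,np.radians(170)]); hold(.3)
for n in("scene","side"):
    im,d,K,T=snap(n); P=cloud(d,K,T); Z=P[...,2]; c=cab(P)
    cv2.imwrite(f"pics/{n}5.png",im[...,::-1])
    b=(Z>.04)&(Z<.2)&(np.hypot(P[...,0]-.507,P[...,1]-.0325)<.045); q=P[b]
    t=q[q[:,2]>np.percentile(q[:,2],99)-.005]; print(n,"ztop",np.percentile(q[:,2],[95,99]).round(4),((t.min(0)+t.max(0))/2).round(4))
    for lo in(.06,.10,.14): s=q[abs(q[:,2]-lo)<.015]; print(lo,*circ(s[:,:2]))
    r=(Z>.181)&(Z<.192)&(abs(c[...,0]+.272)<.03)&(abs(c[...,1])<.09); print("lip",c[r].min(0),c[r].max(0))
print(observe()["time_s"],observe()["ft_force"])
E
```

```text
scene ztop [0.1752 0.1763] [0.5071 0.0319 0.1745]
0.06 [0.50713962 0.03235563] 0.02762526494327987
0.1 [0.50727778 0.03253842] 0.027656484197857413
0.14 [0.50860406 0.02689519] 0.023090120782882563
lip [-0.27905665 -0.08123962] [-0.265673    0.07954289]
side ztop [0.1745 0.1757] [0.5094 0.0331 0.1738]
0.06 [0.50937298 0.03274332] 0.02748578808484362
0.1 [0.50941555 0.03298196] 0.027748088355968075
0.14 [0.5108181  0.02734185] 0.023049496713565546
lip [-0.27609221 -0.07953984] [-0.26320086  0.07949173]
25.5833 [-1.46925534  0.23101375  0.67067972]
```

View pics/scene5.png

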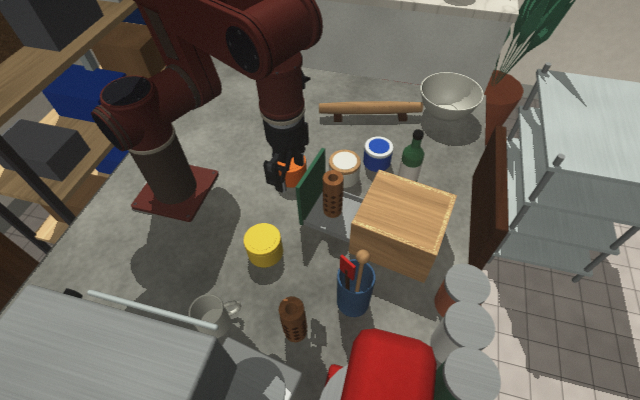

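The barrel stands upright on the spindle at (333,195). Its top is at z ≈ 0.1745, against 0.174 expected. The rack is out, the tubs are upright and the gripper is clear, so I'm handing the job in.

```bash
python3 -c "
from plant import job_done
print(job_done())"
```

```text
the job is handed in; nothing more can be done
None
```

I pulled the rack out to its stop, lowered the barrel fully onto the seat, kept both tubs upright and the other items undisturbed, and handed the job in at about 26 s; the hand-in gave no verdict.

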